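# Lock the heater control-box cover with the stud key

## Task

The cover of the water heater's control box still has one slotted stud standing proud of its collar. Take the flat-bladed key from its wooden stand, push the stud gently down to its stop with it, and turn it clockwise about a quarter turn until it springs into its catch level with its collar, without forcing it or touching the stud with the fingers, and then put the key back fully home in its stand. Leave the other things on the counter where they are.

Things in the scene. Friction and masses are not known exactly. Their poses are not given: they have to be found in the camera images.
- box: white sheet-metal control box, fixed, 130 mm (x) by 200 mm (y) by 72 mm tall, bare metal cover on top; origin under its centre. Two equal slotted studs on its y axis 60 mm either side of the middle, in collars 50 mm across, 37 mm inside, 4 mm high: the open one at +y stands proud, the one at -y is already fastened. The latch cracks if the key bears on the box or studs with over 18 N.
- stud_seat (a point): centre of the open stud's collar in the plane of the cover's top face, 72 mm above the counter; fixed to the box, axes as the box
- stud_slot (a point): centre of the top face of the open stud's head; moves with it (7 mm above the cover as found, 4 mm above it, level with the collar, when fastened). The head is a steel disc 34 mm across with a blind straight slot along its x axis, 24 mm long, 5 mm wide, 6 mm deep. Its x axis is the box's x axis as found.
- stud_press (a joint): how far the stud is pressed down, m: 0 as found, sprung upwards (3 N to start, plus 0.35 N per mm). It turns only within about 0.8 mm of its hard bottom. Where the bottom lies depends on how the latch was set, 5 to 15.5 mm down, and can only be felt: the spring alone never passes 9 N. Let up half turned it stays low, unfastened; let up in the catch it rises to 3 mm and is held.
- stud_turn (a joint): how far the stud is turned clockwise seen from above, rad: 0 as found, blocked there unless pressed; the catch is at 1.40 (it enters it from about 1.34), hard stop at 1.46. Turning friction is small (under 0.1 N m).
- fastened_stud (a point): centre of the top of the stud that is already fastened, level with its collar; leave it alone
- key: stud key, 90 to 160 g, blade down in its stand; origin mid lower edge of the blade, z up. From below: steel blade 20 mm wide (x), 3 mm thick (y), 8 mm long; barrel 20 mm across to z = 43 mm; flange 36 mm across, z 43 to 48; black flat handle z 48 to 82 mm, 36 mm long (x), 12 mm thick (y), to be gripped across its thickness.
- key_flange (a point): centre of the underside of the key's flange, which rests on the stand's top, 43 mm above the blade's lower edge
- stand: the key's stand, a wooden block fixed to the counter, 70 x 70 mm, 55 mm tall, with a round hole of 24 mm, 50 mm deep, in the middle of its top; origin under its centre
- stand_mouth (a point): centre of the hole's mouth on the stand's top face, 55 mm above the counter
- spice_jar: amber glass spice jar with a steel lid, 42 mm across, 85 mm tall; origin under its centre; a bystander, leave it alone
- screwdriver: ordinary screwdriver with grey handle, 130 mm long, lying on the counter (too small for the studs); origin under its middle; a bystander, leave it alone
- mug: white mug, 76 mm across, 85 mm tall; origin under its centre; a bystander, leave it alone
- tin: food tin, 66 mm across, 95 mm tall; origin under its centre; a bystander, leave it alone
- bowl: small terracotta bowl, 110 mm across, 45 mm tall; origin under its centre; a bystander, leave it alone
- pepper_mill: dark wooden pepper mill, 48 mm across, 130 mm tall; origin under its centre; a bystander, leave it alone
- spoon: wooden spoon, 200 mm long, lying on the counter; origin under its middle; a bystander, leave it alone
Things that resemble listed ones, but are neither listed nor needed, are in the scene too. What is shaped like the key but blue or yellow is not meant.

How it is judged:
By the outcome, as a careful person would: the job done as asked, in the order asked, and still so for the second after the job is handed in, with the robot touching nothing.
It also fails if it takes over 64 s, if anything falls off the work surface, if the arm or the gripper's body presses on something with over 40 N, if the wrist force passes 120 N, or if a joint passes its speed limit or range.

## Robot

A 6-joint arm with a two-finger parallel gripper is mounted at the origin on the work surface. World frame = base frame: x ahead of the robot, y to its left, z up, the work surface at z = 0. Lengths are in mm, angles in rad, forces in N, time in s.
With the tool pointing down it reaches from about 250 to 850 mm from the base axis. Payload 12.5 kg.
Tool frame: the origin (TCP) lies at the very end of the fingers, on their centre line; the grasp point (between the pads) lies 19 mm behind it (ctrl.grasp_offset is the distance from the TCP to the grasp point, in mm); z points along the fingers, y is the line along which they close (so a half turn about z gives the same grasp; the last joint's range is limited). The gripper opens to 93 mm and grips with 3 to 60 N. Pads are 15 mm wide; open, the fingers measure 128 mm over their backs; the gripper's body (75 mm by 188 mm) begins 65 mm behind the grasp point.
Start: joints at [-1.43, 0.351, 1.652, -0, 1.139, -0.085], TCP at [123.158, -536.019, 218.633] pointing down, gripper open.
Joint ranges: [-2.75, 2.75], [-0.79, 2.1], [0.01, 2.65], [-1.57, 4.71], [0.07, 3.14], [-2.87, 2.87]. Speed limits (rad/s): [2.22, 2.22, 2.79, 3.14, 3.14, 3.14].

## Interface

Orientations are given as a rotation vector (axis times angle).
In Python, from bench import ctrl gives the robot as it stands.
- The arm moves only by the shell command python3 -m jog FILE [FORCE], which reads ROWS from the file FILE. ROWS is one flat JSON list of numbers that holds 1 to 10 rows one after another, with no inner brackets; each row has 5 numbers: dx, dy, dz in normalised numbers (1 is 0.25 m), then a turn about the tool's z in normalised numbers (1 is pi/2 rad), then the opening from 0.0 (shut) to 1.0 (fully open); each row shifts and turns the commanded pose from where the row before left it, along the tool's axes as they then stand; what a row does not reach is not made up. A row lasts 1/12 s, in which the tool goes at most 41.7 mm and 0.125 rad, less where a joint would pass 70% of its speed; a pose out of reach is approached as far as the arm can. The fingers move at their own pace and stop on an object; FORCE is the grip in N (left out, the last holds). Time passes only in rows, so rows that do not move let the fingers close. It prints the time, the measured TCP pose, the force, the opening and the grip force at its end. A shift or turn number past 1, either way, is cut back to 1. Input that does not fit is refused with a message, and nothing moves.
- ctrl.sense(): the state, without advancing time (a new reading comes with each control period).
- ctrl.capture(name): name is "scene" or "top" or "wrist"; returns (picture, depth): 420x560x3 uint8, blue, green, red; 420x560 float32, mm along the optical axis (not along the pixel's ray), 0 where there is no reading.
- ctrl.calibration(name): a dict with "mtx" (3x3 intrinsics, pixels), "xyz" and "rotation" of the camera in the world; the wrist camera has in their place "tool_from_camera" (4x4, takes a point from camera to tool coordinates, whose origin is the TCP and whose axes are the flange's). Camera axes: x right, y up, looking along -z (the intrinsics and any distortion apply to the point x, -y, -z); pixel columns grow to the right and rows downward; lengths in mm; the calibration is good to about 2 mm. A picture is of the moment at which its call begins: read the wrist's pose just before it. calibration takes no time and is no camera call.
- ctrl.hand_in(): hands the job in; it is judged then, once.
The state is a dict: "clock": time; "qpos": joint angles; "dq": joint speeds; "joint_efforts": joint torques, N m; "ee_pos": TCP position; "eef_rot": TCP orientation; "force": force on the tool from outside, world axes, zero at the start; "wrist_torque": the same for the moment, N m; "finger_gap": opening from 0.0 (shut) to 1.0 (fully open); "finger_force": force on a finger pad.
Only numpy, scipy, OpenCV 4.12 (cv2) and the standard library are available. Lean on these libraries where they do the work, as an engineer would, in place of code of your own. Each camera call takes 0.05 s, during which the arm holds its last target. There are 200 camera calls.

## Working session

There is one attempt and no reset: what is moved stays moved. The work goes in short steps, Python scripts to look and compute and a shell command to move; the robot and the scene stay as the last step left them, time stands still between calls to the robot, and variables do not carry over. Pictures are saved under pics/ and viewed, at most 12 in all, crops included, and the job is handed in when it is done.

```bash
ls; mkdir -p pics; cat > h.py <<'E'
import numpy as np, cv2
from bench import ctrl
from scipy.spatial.transform import Rotation as R
def cam(name, s=None):
    c=ctrl.calibration(name); M=np.array(c["mtx"],float)
    if name=="wrist":
        T=np.eye(4); T[:3,:3]=R.from_rotvec(s["eef_rot"]).as_matrix(); T[:3,3]=s["ee_pos"]
        T=T@np.array(c["tool_from_camera"]); return M,T[:3,:3],T[:3,3],c
    r=np.array(c["rotation"],float)
    r=r if r.shape==(3,3) else R.from_rotvec(r).as_matrix()
    return M,r,np.array(c["xyz"],float),c
def ray(c,u,v):
    M,r,t,cc=c
    d=np.zeros(5)
    for k in cc:
        if 'dist' in k: d=np.array(cc[k],float)
    p=cv2.undistortPoints(np.array([[[u,v]]],float),M,d)[0,0]
    return t, r@np.array([p[0],-p[1],-1.])
def plane(c,u,v,z):
    o,d=ray(c,u,v); return o+d*(z-o[2])/d[2]
def depthpt(c,u,v,dep):
    o,d=ray(c,u,v); return o+d*dep
E
python3 - <<'E'
from h import *
for n in("scene","top"):
    p,d=ctrl.capture(n); cv2.imwrite(f"pics/{n}0.png",p); np.save(f"pics/{n}0.npy",d)
    print(n,ctrl.calibration(n))
print(ctrl.calibration("wrist")); print(ctrl.sense())
E
```

```text
pics
scene {'mtx': array([[531.47006704,   0.        , 272.34933246],
       [  0.        , 531.47006704, 205.98374405],
       [  0.        ,   0.        ,   1.        ]]), 'xyz': array([1216.9200604 , -262.72772203,  883.59110612]), 'rotation': array([0.64390785, 0.46749057, 1.1639128 ])}
top {'mtx': array([[424.17114945,   0.        , 280.73494546],
       [  0.        , 424.17114945, 208.44655995],
       [  0.        ,   0.        ,   1.        ]]), 'xyz': array([ 445.39087945,  -14.21265175, 1110.68237808]), 'rotation': array([ 0.06101735, -0.04947684, -1.54097947])}
{'mtx': array([[371.85674025,   0.        , 284.21059305],
       [  0.        , 371.85674025, 201.03328949],
       [  0.        ,   0.        ,   1.        ]]), 'tool_from_camera': array([[-6.44405114e-04,  9.58578460e-01,  2.84827878e-01,
         7.85869148e+01],
       [ 9.99999768e-01,  6.80548875e-04, -2.79274909e-05,
         8.39718765e-01],
       [-2.20609983e-04,  2.84827794e-01, -9.58578676e-01,
        -1.66373159e+02],
       [ 0.00000000e+00,  0.00000000e+00,  0.00000000e+00,
         1.00000000e+00]])}
{'clock': 0.1, 'qpos': array([-1.42962468e+00,  3.51182482e-01,  1.65234858e+00,  6.05515425e-06,
        1.13913934e+00, -8.45929158e-02]), 'dq': array([-0.00029951, -0.00092621, -0.00270914,  0.00073305,  0.00032477,
        0.00044983]), 'joint_efforts': array([ 5.80251326e-04, -4.98026061e+01, -2.85705221e+01,  6.99849520e-02,
        2.39045575e-02, -2.71549055e-05]), 'ee_pos': array([ 123.10389349, -535.72133657,  218.15957986]), 'eef_rot': array([-3.12052800e+00, -3.53752158e-01,  3.92387302e-05]), 'force': array([0.61705135, 0.30471187, 0.65606235]), 'wrist_torque': array([-0.016762  , -0.00043944, -0.01468291]), 'finger_force': 0.0, 'finger_gap': 1.0000924592850957}
```

View pics/top0.png

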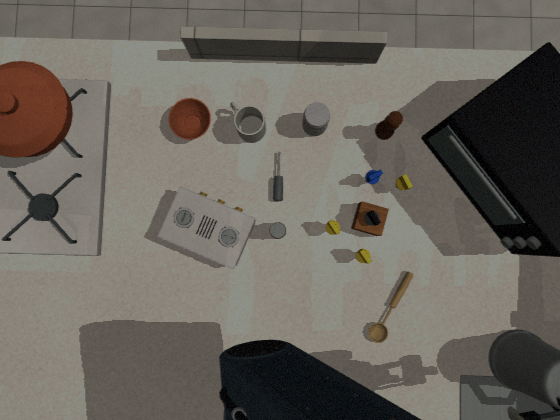

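View pics/scene0.png

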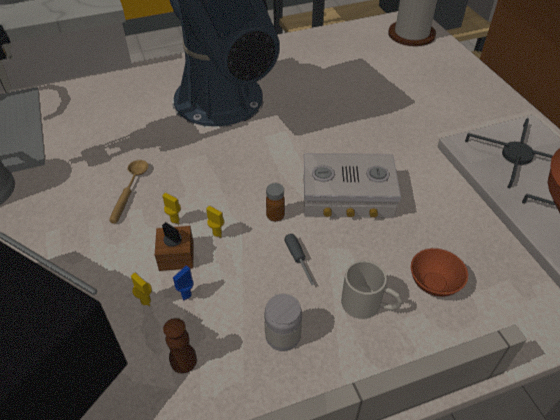

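```bash
python3 - <<'E'
from h import *
t=cv2.imread("pics/top0.png"); s=cv2.imread("pics/scene0.png")
def crop(im,x,y,w,h,f): return cv2.resize(im[y:y+h,x:x+w],None,fx=f,fy=f,interpolation=cv2.INTER_CUBIC)
a=crop(t,155,180,105,90,3.8);b=crop(t,335,165,105,90,3.8)
c=crop(s,300,145,105,90,3.8);d=crop(s,130,180,105,90,3.8)
m=np.vstack([np.hstack([a[:300],b[:300]]),np.hstack([c[:300],d[:300]])]);print(m.shape)
cv2.imwrite("pics/crop1.png",m)
D=np.load("pics/top0.npy"); C=cam("top")
for n,u,v in [("key",374,217),("blue",374,177),("studL",184,217),("studR",229,237),("stand",362,213),("cover",206,227),("jar",278,230),("table",300,280)]:
    z=D[v,u]; print(n,z,depthpt(C,u,v,z).round(1))
E
```

```text
(600, 798, 3)
key 1017.89044 [ 503.2 -230.    92.5]
blue 1037.1515 [ 601.8 -231.2   80.1]
studL 1041.8069 [490.9 231.4  71.5]
studR 1039.1519 [445.1 119.2  70. ]
stand 1057.7745 [ 514.5 -208.2   53.5]
cover 1037.7565 [467.9 176.   73.5]
jar 1025.3832 [465.5  -0.5  84.2]
table 1100.0658 [339.3 -60.3  -0. ]
```

View pics/crop1.png

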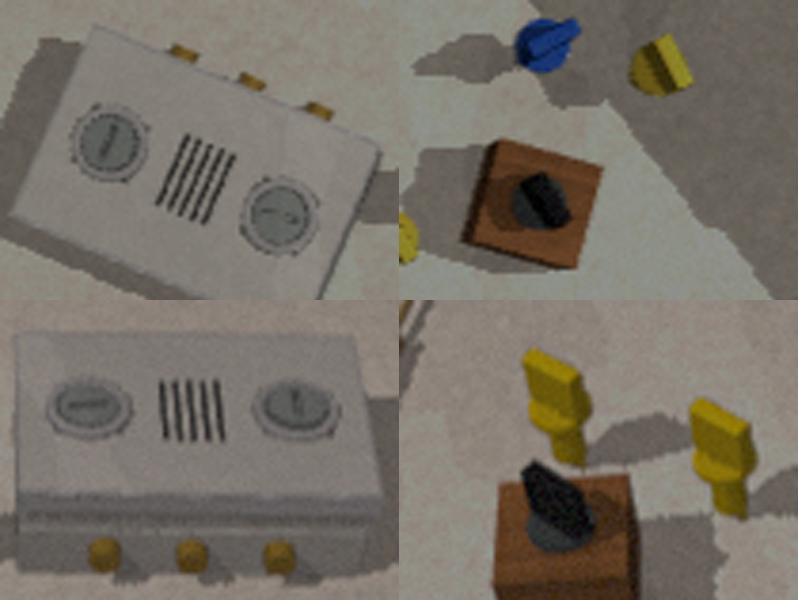

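Candidates for the key (top view): black (374,217) in the wooden stand, blue (374,177), and yellow (404,182), (334,227) and (364,256). The black one is the key. Of the studs, the left one (184,217) has its slot along the box x axis and stands at +y, so it is the open one. The right one (229,237) has its slot along y and is fastened. Next I move over the key.

The manual's scale: shifts go in shares of 0.25 m and turns go in shares of pi/2 rad. Converting my numbers, 36 mm / 250 = 0.144, -17.5 mm / 250 = -0.07.

```bash
echo '[0.144, -0.07, 0.008, 0, 0.4, 0.144, -0.07, 0.008, 0, 0.4, 0.144, -0.07, 0.008, 0, 0.4, 0.144, -0.07, 0.008, 0, 0.4, 0.144, -0.07, 0.008, 0, 0.4, 0.144, -0.07, 0.008, 0, 0.4, 0.144, -0.07, 0.008, 0, 0.4, 0.144, -0.07, 0.008, 0, 0.4, 0.144, -0.07, 0.008, 0, 0.4, 0.144, -0.07, 0.008, 0, 0.4]' > next.json && python3 -m jog next.json; echo '[0.144, -0.07, 0.016, 0, 0.4, 0.144, -0.07, 0.016, 0, 0.4, 0, 0, 0.012, -0.0764, 0.4, 0, 0, 0.012, -0.0764, 0.4, 0, 0, 0.012, -0.0764, 0.4, 0, 0, 0, -0.0318, 0.4, 0, 0, 0, 0, 0.4, 0, 0, 0, 0, 0.4]' > next.json && python3 -m jog next.json
python3 - <<'E'
from h import *
s=ctrl.sense();p,d=ctrl.capture("wrist");cv2.imwrite("pics/w1.png",p);np.save("pics/w1.npy",d);import pickle;pickle.dump(s,open("pics/w1.pkl","wb"))
print(s["ee_pos"],s["qpos"])
E
```

```text
clock: 0.93
ee_pos: [436.0, -283.2, 198.4]
eef_rot: [-3.121, -0.354, 0.0]
force: [-0.2, -1.0, -0.3]
finger_gap: 0.404
finger_force: 0.0
clock: 1.6
ee_pos: [497.1, -234.6, 181.5]
eef_rot: [-2.985, -0.979, 0.0]
force: [0.2, -0.4, 0.0]
finger_gap: 0.398
finger_force: 0.0
[ 497.09262394 -234.57638006  181.47026515] [-5.25612553e-01  3.91894464e-01  1.69106917e+00  9.41182478e-07
  1.05901282e+00  4.11430366e-01]
```

View pics/w1.png

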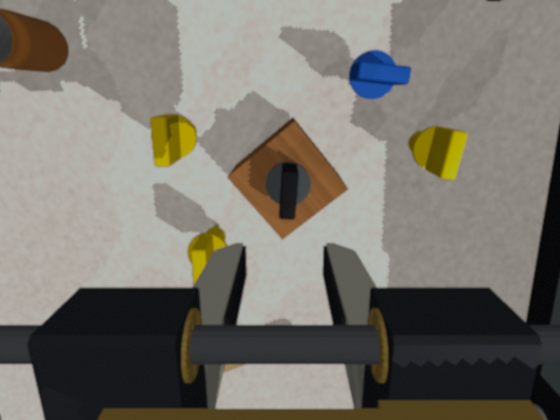

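The wrist view shows the black key in the stand, with its handle at about (288,190) and the flange at (288,183). The yellow keys are at (172,140), (207,250) and (440,153), and the blue one is at (378,75). I measure the key and take a second view from a shifted place.

Converted, 20 mm / 250 = 0.08, 15 mm / 250 = 0.06.

```bash
cat >> h.py <<'E'
def snap(name):
    import pickle
    s=ctrl.sense();p,d=ctrl.capture("wrist");cv2.imwrite(f"pics/{name}.png",p);np.save(f"pics/{name}.npy",d);pickle.dump(s,open(f"pics/{name}.pkl","wb"));return s,p,d
def load(name):
    import pickle
    return pickle.load(open(f"pics/{name}.pkl","rb")),cv2.imread(f"pics/{name}.png"),np.load(f"pics/{name}.npy")
def cloud(c,d):
    M,r,t,_=c; v,u=np.mgrid[:d.shape[0],:d.shape[1]]
    P=np.stack([(u-M[0,2])/M[0,0]*d,-(v-M[1,2])/M[1,1]*d,-d],-1)
    return P@r.T+t
def rect(pts):
    (x,y),(w,h),a=cv2.minAreaRect(pts.astype(np.float32)); b=cv2.boxPoints(((x,y),(w,h),a))
    e=max([b[1]-b[0],b[2]-b[1]],key=np.linalg.norm); return np.round([x,y,w,h],1),round(float(np.arctan2(e[1],e[0])%np.pi),3)
def keymeas(name,near):
    s,p,d=load(name);c=cam("wrist",s);W=cloud(c,d);rr=np.hypot(W[...,0]-near[0],W[...,1]-near[1])
    dark=p.max(-1)<45
    k=(rr<40)&dark&(W[...,2]>75)&(d>0);zt=np.percentile(W[...,2][k],80)
    m=k&(W[...,2]>zt-5);print(name,"handle z",zt.round(1),m.sum(),rect(W[m][:,:2]))
    # flange: grey disc below the handle: low saturation
    sat=p.max(-1).astype(int)-p.min(-1); f=(rr<30)&(sat<25)&(p.max(-1)<110)&(W[...,2]>50)&(W[...,2]<68)
    print("flange n",f.sum(),"z",np.median(W[...,2][f]).round(1),cv2.minEnclosingCircle(W[f][:,:2].astype(np.float32)))
    b=p.astype(int);w=(rr<65)&(b[...,2]-b[...,0]>30)&(W[...,2]>48)&(W[...,2]<60)
    print("stand z",np.median(W[...,2][w]).round(1),rect(W[w][:,:2]))
E
python3 -c "
from h import *
keymeas('w1',(503,-230))"
echo '[0.08, 0, 0.04, 0, 0.4, 0.08, 0.06, 0.04, 0, 0.4, 0, 0, 0, 0, 0.4, 0, 0, 0, 0, 0.4]' > next.json && python3 -m jog next.json
python3 -c "
from h import *
snap('w2');keymeas('w2',(503,-230))"
```

```text
w1 handle z 290.0 11472 (array([ 516.8, -219. ,   21.5,   76.5]), 2.205)
flange n 848 z 60.5 ((504.7085876464844, -233.11618041992188), 17.889141082763672)
stand z 55.5 (array([ 504.2, -233.3,   69.4,   70.2]), 2.892)
clock: 1.98
ee_pos: [538.4, -222.7, 161.0]
eef_rot: [-2.984, -0.981, 0.001]
force: [-0.1, 0.3, 0.6]
finger_gap: 0.399
finger_force: 0.0
w2 handle z 206.8 412 (array([ 528. , -207.1,   12.2,    2. ]), 0.656)
flange n 943 z 60.5 ((502.00970458984375, -229.03050231933594), 22.432802200317383)
stand z 55.5 (array([ 504.3, -233.2,   69.8,   70.5]), 2.891)
```

```bash
sed -i 's/(W\[...,2\]>75)&(d>0)/(W[...,2]>75)\&(W[...,2]<105)\&(d>0)/' h.py
python3 -c "
from h import *
for n in('w1','w2'): keymeas(n,(504.3,-233.2))
s=load('w2')[0];print(s['ee_pos'],R.from_rotvec(s['eef_rot']).as_matrix().round(3))"
```

```text
w1 handle z 94.8 731 (array([ 505.1, -232.7,   34.1,   11.4]), 0.566)
flange n 848 z 60.5 ((504.70684814453125, -233.11512756347656), 17.88913345336914)
stand z 55.5 (array([ 504.2, -233.3,   69.4,   70.2]), 2.892)
w2 handle z 94.8 736 (array([ 505.3, -232.5,   34.1,   11.4]), 0.557)
flange n 943 z 60.5 ((502.00970458984375, -229.03050231933594), 22.432802200317383)
stand z 55.5 (array([ 504.3, -233.2,   69.8,   70.5]), 2.891)
[ 538.36810089 -222.72624178  161.01602675] [[ 0.805  0.593 -0.001]
 [ 0.593 -0.805  0.   ]
 [-0.001 -0.001 -1.   ]]
```

Converted, -16.5 mm / 250 = -0.066, -16.4 mm / 250 = -0.0656, 0.073 rad / 1.5708 = 0.0465.

```bash
echo '[-0.0656, -0.0232, 0, 0, 0.4, -0.066, -0.0236, 0, 0, 0.4, 0, 0, 0, 0.0465, 0.4, 0, 0, 0.06, 0, 0.4, 0, 0, 0.06, 0, 0.4, 0, 0, 0, 0, 0.4, 0, 0, 0, 0, 0.4]' > next.json && python3 -m jog next.json; python3 -c "
from h import *
s=ctrl.sense();m=R.from_rotvec(s['eef_rot']).as_matrix();print(s['ee_pos'],np.arctan2(m[1,0],m[0,0]), m.T@(np.array([505,-232.8,64])-s['ee_pos']))"
```

```text
clock: 2.62
ee_pos: [504.2, -233.2, 131.9]
eef_rot: [-3.018, -0.871, 0.001]
force: [0.1, -0.9, -0.2]
finger_gap: 0.399
finger_force: 0.0
[ 504.16424962 -233.16890548  131.92952438] 0.561894899523427 [ 0.93416566  0.18014935 67.92900509]
```

Converted, 20 mm / 250 = 0.08, 15 mm / 250 = 0.06.

```bash
echo '[0.0036, 0, 0.08, 0, 0.4, 0, 0, 0.08, 0, 0.4, 0, 0, 0.06, 0, 0.4, 0, 0, 0.048, 0, 0.4, 0, 0, 0, 0, 0.4, 0, 0, 0, 0, 0.1, 0, 0, 0, 0, 0.1, 0, 0, 0, 0, 0.1, 0, 0, 0, 0, 0.1, 0, 0, 0, 0, 0.1]' > next.json && python3 -m jog next.json 45; echo '[0, 0, 0, 0, 0.05, 0, 0, 0, 0, 0.05, 0, 0, 0, 0, 0.05]' > next.json && python3 -m jog next.json 45
```

```text
clock: 3.45
ee_pos: [505.9, -232.7, 65.4]
eef_rot: [3.017, 0.872, 0.001]
force: [-1.2, 1.0, 4.4]
finger_gap: 0.129
finger_force: 45.0
clock: 3.7
ee_pos: [505.9, -232.7, 65.3]
eef_rot: [3.017, 0.872, 0.001]
force: [-1.2, 1.1, 6.4]
finger_gap: 0.124
finger_force: 45.0
```

Converted, -20 mm / 250 = -0.08, -15 mm / 250 = -0.06.

```bash
echo '[0, 0, -0.02, 0, 0.05, 0, 0, -0.04, 0, 0.05, 0, 0, -0.06, 0, 0.05, 0, 0, -0.08, 0, 0.05, 0, 0, -0.08, 0, 0.05, 0, 0, -0.08, 0, 0.05, 0, 0, -0.08, 0, 0.05, 0, 0, -0.04, 0, 0.05, 0, 0, 0, 0, 0.05, 0, 0, 0, 0, 0.05]' > next.json && python3 -m jog next.json; python3 -c "
from h import *
s,p,d=snap('w3');print(s['force'],s['ee_pos'],s['finger_gap'])
m=R.from_rotvec(s['eef_rot']).as_matrix();print(m.T@(np.array([491,231,s['ee_pos'][2]])-s['ee_pos']))"
```

```text
clock: 4.53
ee_pos: [505.5, -232.5, 184.6]
eef_rot: [3.018, 0.872, 0.0]
force: [0.1, 0.8, -1.5]
finger_gap: 0.122
finger_force: 45.0
[ 0.1030585   0.81597649 -1.53967001] [ 505.51240042 -232.54809256  184.61591289] 0.12186398306449975
[ 2.35046446e+02 -3.99800705e+02 -9.33240999e-02]
```

View pics/w3.png

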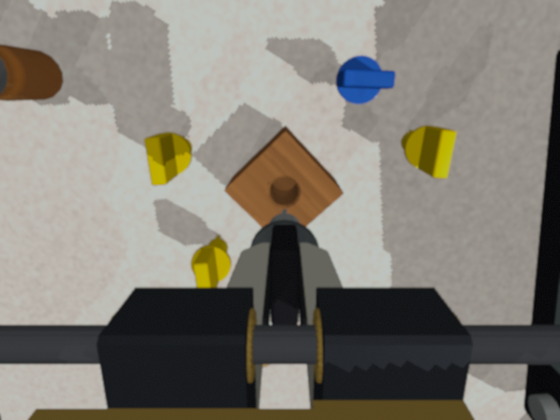

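Converted, -32 mm / 250 = -0.128, -31 mm / 250 = -0.124.

```bash
A='x'; echo '[0.04, -0.068, 0, 0, 0.05, 0.072, -0.124, 0, 0, 0.05, 0.076, -0.128, 0, 0, 0.05, 0.076, -0.128, 0, 0, 0.05, 0.076, -0.128, 0, 0, 0.05, 0.076, -0.128, 0, 0, 0.05, 0.076, -0.128, 0, 0, 0.05, 0.076, -0.128, 0, 0, 0.05, 0.076, -0.128, 0, 0, 0.05, 0.076, -0.128, 0, 0, 0.05]' > next.json && python3 -m jog next.json; echo '[0.076, -0.128, 0, 0, 0.05, 0.072, -0.128, 0, 0, 0.05, 0.048, -0.08, 0, 0, 0.05, 0.024, -0.048, 0, 0, 0.05, 0, 0, 0, -0.0764, 0.05, 0, 0, 0, -0.0764, 0.05, 0, 0, 0, -0.0764, 0.05, 0, 0, 0, -0.0764, 0.05, 0, 0, 0, -0.0764, 0.05, 0, 0, 0, -0.0764, 0.05]' > next.json && python3 -m jog next.json; echo '[0, 0, 0, -0.0764, 0.05, 0, 0, 0, -0.0764, 0.05, 0, 0, 0, -0.0764, 0.05, 0, 0, 0, -0.0764, 0.05, 0, 0, 0, -0.0764, 0.05, 0, 0, 0, -0.0764, 0.05, 0, 0, 0, -0.0764, 0.05, 0, 0, 0, -0.0764, 0.05, 0, 0, 0, -0.0764, 0.05, 0, 0, 0, -0.0764, 0.05]' > next.json && python3 -m jog next.json; echo '[0, 0, 0, -0.0764, 0.05, 0, 0, 0, -0.0764, 0.05, 0, 0, 0, -0.0191, 0.05, -0.06, 0, 0, 0, 0.05, -0.06, 0, 0, 0, 0.05, 0, 0, 0, 0, 0.05, 0, 0, 0, 0, 0.05]' > next.json && python3 -m jog next.json; python3 -c "
from h import *
s,p,d=snap('w4');print(s['qpos'],s['ee_pos'])
cv2.imwrite('pics/w4c.png',cv2.resize(p[60:320,150:420],None,fx=2.2,fy=2.2,interpolation=cv2.INTER_CUBIC))
m=R.from_rotvec(s['eef_rot']).as_matrix();print(np.arctan2(m[1,0],m[0,0]),m.T@(np.array([491,231,s['ee_pos'][2]])-s['ee_pos']))"
```

```text
clock: 5.42
ee_pos: [494.6, 122.3, 183.4]
eef_rot: [-3.018, -0.872, 0.003]
force: [0.4, -0.6, -1.3]
finger_gap: 0.126
finger_force: 45.0
clock: 6.25
ee_pos: [490.6, 230.2, 183.6]
eef_rot: [-2.512, -1.886, 0.003]
force: [-1.0, 0.0, -1.0]
finger_gap: 0.13
finger_force: 45.0
clock: 7.08
ee_pos: [490.6, 230.2, 183.6]
eef_rot: [-1.008, -2.974, 0.002]
force: [0.1, -0.5, -1.2]
finger_gap: 0.126
finger_force: 45.0
clock: 7.67
ee_pos: [518.4, 218.9, 183.7]
eef_rot: [-0.609, -3.081, 0.001]
force: [-0.2, -1.2, -0.8]
finger_gap: 0.124
finger_force: 45.0
[ 3.16856527e-01  4.12748509e-01  1.65327398e+00 -2.11998661e-05
  1.07734665e+00 -8.63822804e-01] [518.43254888 218.92688661 183.65451855]
2.751484934145074 [29.96272321  0.73381346  0.03925085]
```

View pics/w4c.png

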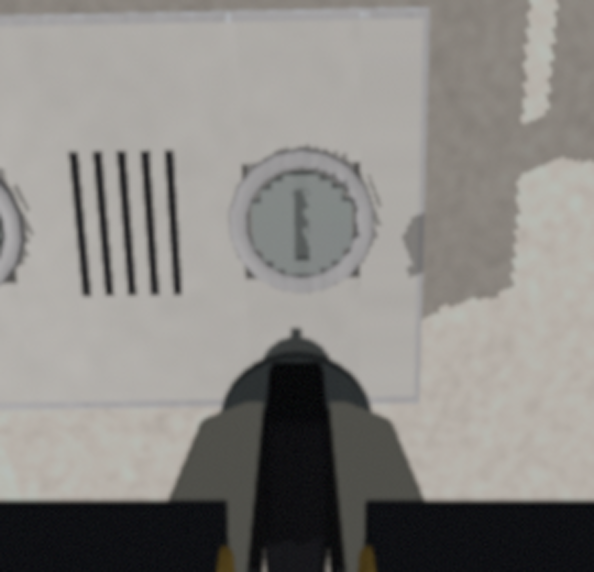

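The wrist crop shows the open stud with its slot at crop (301,225), which is image (287,162). The slot lies along the tool x axis. The key's blade tip is visible at crop (296,333), image (284.5,211). Now I measure the stud.

```bash
cat >> h.py <<'E'
def studmeas(name,near):
    s,p,d=load(name);c=cam("wrist",s);W=cloud(c,d);rr=np.hypot(W[...,0]-near[0],W[...,1]-near[1])
    print(name,"head z",np.median(W[...,2][(rr>8)&(rr<14)]).round(2),"collar z",np.median(W[...,2][(rr>20)&(rr<24)]).round(2),"cover z",np.median(W[...,2][(rr>30)&(rr<38)]).round(2))
    for zt in (79,):
        # plane cast at head height, colour contour
        v,u=np.mgrid[:420,:560]; q=np.stack([u,v],-1).reshape(-1,2)
        M,r,t,_=c; D=np.stack([(q[:,0]-M[0,2])/M[0,0],-(q[:,1]-M[1,2])/M[1,1],-np.ones(len(q))],-1)@r.T
        X=(t+D*((zt-t[2])/D[:,2])[:,None]).reshape(420,560,3); r2=np.hypot(X[...,0]-near[0],X[...,1]-near[1])
        g=p.astype(int); head=((g[...,1]-g[...,2])>4)&(g[...,1]>90)&(r2<26)
        slot=(p.max(-1)<105)&(r2<13)
        n,l,st,ce=cv2.connectedComponentsWithStats((head|slot).astype(np.uint8));i=1+st[1:,4].argmax()
        pts=X[l==i][:,:2];print("head",len(pts),cv2.minEnclosingCircle(pts.astype(np.float32)),rect(pts),pts.mean(0).round(2))
        n,l,st,ce=cv2.connectedComponentsWithStats(slot.astype(np.uint8));i=1+st[1:,4].argmax()
        print("slot",st[i],rect(X[l==i][:,:2]),X[l==i][:,:2].mean(0).round(2))
    R0=R.from_rotvec(s["eef_rot"]).as_matrix();print("ee",s["ee_pos"].round(2),"heading",np.arctan2(R0[1,0],R0[0,0]).round(4))
E
python3 - <<'E'
from h import *
studmeas("w4",(491,231)); s,p,d=load("w4")
print(p[150:178:3,280:295])if 0 else None
print(p[162,265:310].max(-1), (p[162,265:310,1].astype(int)-p[162,265:310,2]))
print(p[203:222,285].max(-1), p[211,275:296].max(-1))
W=cloud(cam("wrist",s),d);k=(W[...,2]>69)&(W[...,2]<75)&(np.hypot(W[...,0]-468,W[...,1]-176)<150)
print("cover",rect(W[k][:,:2]))
E
```

```text
w4 head z 291.14 collar z 283.02 cover z 285.71
head 457 ((488.5362243652344, 232.04656982421875), 15.783803939819336) (array([491.8, 230.6,  30.9,  22.4]), 1.166) [489.43 232.38]
slot [284 147   6  31 123] (array([491.6, 230.1,   3.3,  22.5]), 2.803) [491.87 229.86]
ee [518.43 218.93 183.65] heading 2.7515
[132 134 134 135 134 134 135 134 135 134 134 134 134 134 135 134 134 132
 121 104  93  93  95  99 108 121 130 134 133 133 134 133 134 133 133 133
 133 133 134 134 133 134 133 133 129] [2 4 4 5 4 4 5 4 5 4 4 4 4 4 5 4 4 4 4 3 4 4 4 4 4 4 3 4 3 3 4 4 4 3 3 4 4
 4 4 5 4 4 4 4 2]
[170 170 171 171 167 151 120  84  71  69  65  62  59  59  60  58  50  40
  34] [172 173 173 173 173 169 153 119  80  63  71 103 141 164 171 172 172 172
 172 171 171]
cover (array([470.3, 174.1, 205.5, 137.5]), 1.198)
```

```bash
cat >> h.py <<'E'
def edges(line,lo,hi,lev):
    b=line[lo:hi].max(-1).astype(float)<lev if line.ndim>1 else line[lo:hi]<lev
    return None
def band(p,row,c0,lev=None):
    g=cv2.GaussianBlur(p,(1,3),0)[row].max(-1).astype(float); i=c0-5+int(g[c0-5:c0+6].argmin())
    lev=lev or (g[i]+np.median(g[c0-15:c0+16]))/2
    a=i
    while g[a]<lev:a-=1
    b=i
    while g[b]<lev:b+=1
    return a+(g[a]-lev)/(g[a]-g[a+1]), b-(g[b]-lev)/(g[b]-g[b-1])
def tool(s,P): return R.from_rotvec(s["eef_rot"]).as_matrix().T@(np.asarray(P)-s["ee_pos"])
E
python3 - <<'E'
from h import *
s,p,d=load("w4");c=cam("wrist",s)
T=[]
for r in range(150,175,3):
    a,b=band(p,r,287); A=tool(s,plane(c,a,r,79));B=tool(s,plane(c,b,r,79)); T.append((A+B)/2); print(r,round(a,2),round(b,2),A.round(2),B.round(2))
T=np.array(T);print("slot slope",np.polyfit(T[:,0],T[:,1],1))
g=p[135:190,287].max(-1);print(g)
zt=s["ee_pos"][2]-53.1
a,b=band(p,211,284);print("tip",a,b,tool(s,plane(c,(a+b)/2,209,zt)))
E
```

```text
150 283.38 288.18 [ 37.9   -1.84 104.71] [ 37.9    1.67 104.7 ]
153 283.47 288.96 [ 35.7   -1.77 104.7 ] [ 35.7    2.25 104.7 ]
156 283.42 287.53 [ 33.49  -1.81 104.7 ] [ 33.49   1.21 104.7 ]
159 283.42 288.71 [ 31.27  -1.82 104.7 ] [ 31.27   2.07 104.69]
162 283.44 289.38 [ 29.04  -1.8  104.7 ] [ 29.04   2.57 104.69]
165 283.56 287.54 [ 26.8   -1.72 104.69] [ 26.8    1.22 104.69]
168 283.69 288.53 [ 24.54  -1.63 104.69] [ 24.54   1.96 104.69]
171 283.64 289.47 [ 22.28  -1.66 104.69] [ 22.28   2.66 104.68]
174 283.62 289.94 [ 20.01  -1.68 104.68] [ 20.01   3.02 104.68]
slot slope [-0.03266275  1.10873162]
[140 121  98  87 105 125 131 131 131 129 123 115 110 105 100  97  95  94
  93  97 103 107 105  98  94  92  92  95 101 108 108 104  98  93  92  91
  90  91  91  90  87  80  86 108 126 130 130 130 126 113 110 131 148 154
 155]
tip 281.9848484848485 286.40277777777777 [ 9.14452776 -1.23017554 53.11376156]
```

```bash
python3 - <<'E'
from h import *
s,p,d=load("w4");c=cam("wrist",s);print(c[3]);print(tool(s,c[2]))
E
```

```text
{'mtx': array([[371.85674025,   0.        , 284.21059305],
       [  0.        , 371.85674025, 201.03328949],
       [  0.        ,   0.        ,   1.        ]]), 'tool_from_camera': array([[-6.44030779e-04,  9.58883115e-01,  2.83800558e-01,
         7.92522526e+01],
       [ 9.99999636e-01,  4.58608071e-04,  7.19797767e-04,
        -1.05170697e+00],
       [ 5.60048699e-04,  2.83800918e-01, -9.58883061e-01,
        -1.66371063e+02],
       [ 0.00000000e+00,  0.00000000e+00,  0.00000000e+00,
         1.00000000e+00]])}
[  79.25225264   -1.05170697 -166.37106253]
```

Converted, 15 mm / 250 = 0.06, 12 mm / 250 = 0.048, -0.01 rad / 1.5708 = -0.0064.

```bash
echo '[0.06, 0.0036, 0, 0, 0.05, 0.06, 0.0036, 0, -0.0064, 0.05, 0, 0, 0.06, 0, 0.05, 0, 0, 0.06, 0, 0.05, 0, 0, 0.048, 0, 0.05, 0, 0, 0, 0, 0.05, 0, 0, 0, 0, 0.05, 0, 0, 0, 0, 0.05]' > next.json && python3 -m jog next.json; python3 -c "
from h import *
s,p,d=snap('w5');print(s['force'],s['ee_pos'])
cv2.imwrite('pics/w5c.png',cv2.resize(p[140:260,220:350],None,fx=5,fy=5,interpolation=cv2.INTER_CUBIC))"
```

```text
clock: 8.38
ee_pos: [491.6, 232.9, 143.3]
eef_rot: [0.591, 3.085, 0.0]
force: [0.5, 0.3, -1.2]
finger_gap: 0.127
finger_force: 45.0
[ 0.5164932   0.30022791 -1.19216502] [491.61151454 232.91682586 143.27318926]
```

View pics/w5c.png

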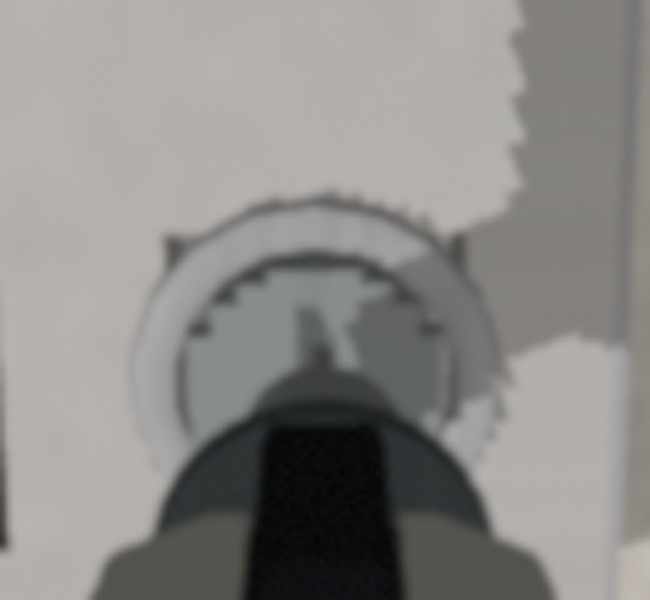

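```bash
python3 - <<'E'
from h import *
s,p,d=load("w5");c=cam("wrist",s);z0=s["ee_pos"][2]
f=lambda u,v,z: tool(s,plane(c,u,v,z)).round(2)
print("cam",tool(s,c[2]))
g=p.max(-1)
print("col281",g[185:215,281]); print("col284 ",g[196:220,284])
for r in (203,205,207,209,210,211,212): print(r,g[r,270:300])
print("slot end",f(281,201.0,79),"tip",f(284.4,209,z0-53.1),"rim L/R at row 215",f(256.5,212,79),f(309.5,212,79),"rim far",f(283,192.5,79))
E
```

```text
cam [  79.26304556   -1.05072527 -166.3730453 ]
col281 [160 160 159 154 135 100  75  71  88 114 132 137 137 138 136 130 117 104
  97  97  97  96  97  95  92  91  88  86  77  68]
col284  [138 137 137 137 136 132 125 118 111 105 102  98  89  77  68  64  64  63
  63  63  63  63  61  52]
203 [141 141 141 140 141 140 141 140 131 116 102  97  98 104 118 133 139 140
 139 136 130 118 105  99 100  99  99  99 100  99]
205 [141 140 141 141 141 141 141 139 133 118 103  97  97  98 105 121 134 137
 131 118 107 102 100  99  99 100  99  99  99  99]
207 [141 140 141 141 141 141 141 139 133 117 103  97  96  95  98 109 122 131
 134 126 111 101  99  99  99 100 100 100 100 100]
209 [140 141 140 141 142 140 141 139 132 118 102  92  85  78  77  86 105 125
 137 136 125 109 100 100 100 100  99  99  99 100]
210 [140 141 141 141 140 141 141 139 132 117 102  91  79  70  68  75  96 122
 137 138 129 113 102  99 100  99  99 100 100  99]
211 [141 141 141 141 141 140 141 139 131 115 101  88  79  68  64  70  92 118
 135 139 133 120 105  99 100  99 100  99 100 100]
212 [140 141 141 140 140 141 140 137 129 112  97  86  75  67  64  70  88 112
 127 134 132 122 107 100  99  99 100 100 100 100]
slot end [11.02 -3.3  64.27] tip [ 9.16 -1.1  53.1 ] rim L/R at row 215 [  3.55 -19.31  64.26] [ 3.53 15.27 64.28] rim far [16.72 -2.   64.27]
```

Converted, 3 mm / 250 = 0.012, -0.75 mm / 250 = -0.003.

```bash
echo '[0, -0.003, 0, 0, 0.05, 0, 0, 0.012, 0, 0.05, 0, 0, 0.012, 0, 0.05, 0, 0, 0, 0, 0.05, 0, 0, 0, 0, 0.05]' > next.json && python3 -m jog next.json; echo '[0, 0, 0.008, 0, 0.05, 0, 0, 0.006, 0, 0.05, 0, 0, 0.004, 0, 0.05, 0, 0, 0.004, 0, 0.05, 0, 0, 0, 0, 0.05, 0, 0, 0, 0, 0.05]' > next.json && python3 -m jog next.json; python3 -c "
from h import *
s=ctrl.sense();print(s['ee_pos'],s['force'],s['wrist_torque'])"
```

```text
clock: 8.85
ee_pos: [491.3, 232.0, 136.4]
eef_rot: [-0.592, -3.085, 0.0]
force: [-0.3, 0.1, -0.5]
finger_gap: 0.126
finger_force: 45.0
clock: 9.35
ee_pos: [491.3, 232.1, 131.1]
eef_rot: [-0.591, -3.085, 0.0]
force: [-1.2, -0.5, -0.7]
finger_gap: 0.123
finger_force: 45.0
[491.33787243 232.05072532 131.08688766] [-1.19608376 -0.50633305 -0.6754122 ] [ 0.01554025 -0.11836026 -0.05474896]
```

Converted, 1 mm / 250 = 0.004.

```bash
echo '[0, 0, 0.004, 0, 0.05, 0, 0, 0.004, 0, 0.05, 0, 0, 0, 0, 0.05, 0, 0, 0, 0, 0.05]' > next.json && python3 -m jog next.json; echo '[0, 0, 0.004, 0, 0.05, 0, 0, 0, 0, 0.05, 0, 0, 0, 0, 0.05]' > next.json && python3 -m jog next.json;echo '[0, 0, 0.004, 0, 0.05, 0, 0, 0, 0, 0.05, 0, 0, 0, 0, 0.05]' > next.json && python3 -m jog next.json
```

```text
clock: 9.68
ee_pos: [491.3, 232.0, 129.1]
eef_rot: [-0.592, -3.085, 0.0]
force: [0.4, 0.1, -1.6]
finger_gap: 0.123
finger_force: 45.0
clock: 9.93
ee_pos: [491.3, 232.1, 128.1]
eef_rot: [-0.591, -3.085, 0.0]
force: [0.4, -0.4, -0.8]
finger_gap: 0.129
finger_force: 45.0
clock: 10.18
ee_pos: [491.3, 232.1, 127.1]
eef_rot: [-0.591, -3.085, 0.0]
force: [0.3, -0.2, -0.4]
finger_gap: 0.125
finger_force: 45.0
```

Converted, 0.5 mm / 250 = 0.002.

```bash
cat > ok.py <<'E'
from bench import ctrl;import sys
s=ctrl.sense();print("   Fz",round(s["force"][2],2),"z",round(s["ee_pos"][2],2));sys.exit(s["force"][2]>float(sys.argv[1]))
E
echo '[0, 0, 0.002, 0, 0.05, 0, 0, 0.002, 0, 0.05, 0, 0, 0, 0, 0.05, 0, 0, 0, 0, 0.05]' > next.json && python3 -m jog next.json>/dev/null; python3 ok.py 6 && echo '[0, 0, 0.002, 0, 0.05, 0, 0, 0.002, 0, 0.05, 0, 0, 0, 0, 0.05, 0, 0, 0, 0, 0.05]' > next.json && python3 -m jog next.json >/dev/null; python3 ok.py 6 && echo '[0, 0, 0.002, 0, 0.05, 0, 0, 0.002, 0, 0.05, 0, 0, 0, 0, 0.05, 0, 0, 0, 0, 0.05]' > next.json && python3 -m jog next.json>/dev/null ; python3 ok.py 6 && echo '[0, 0, 0.002, 0, 0.05, 0, 0, 0.002, 0, 0.05, 0, 0, 0, 0, 0.05, 0, 0, 0, 0, 0.05]' > next.json && python3 -m jog next.json
```

```text
Fz -0.06 z 126.25
   Fz -0.06 z 126.25
   Fz -0.06 z 126.25False
False
False
```

Converted, 0.5 mm / 250 = 0.002.

```bash
sed -i 's/sys.exit(\(.*\))$/sys.exit(int(\1))/' ok.py
echo '[0, 0, 0.002, 0, 0.05, 0, 0, 0.002, 0, 0.05, 0, 0, 0, 0, 0.05, 0, 0, 0, 0, 0.05]' > next.json && python3 -m jog next.json>/dev/null; python3 ok.py 6 && echo '[0, 0, 0.002, 0, 0.05, 0, 0, 0.002, 0, 0.05, 0, 0, 0, 0, 0.05, 0, 0, 0, 0, 0.05]' > next.json && python3 -m jog next.json >/dev/null; python3 ok.py 6 && echo '[0, 0, 0.002, 0, 0.05, 0, 0, 0.002, 0, 0.05, 0, 0, 0, 0, 0.05, 0, 0, 0, 0, 0.05]' > next.json && python3 -m jog next.json>/dev/null ; python3 ok.py 6
```

```text
Fz 1.92 z 125.14
   Fz 2.45 z 124.12
   Fz 1.46 z 123.14
```

Converted, 0.5 mm / 250 = 0.002.

```bash
echo '[0, 0, 0.002, 0, 0.05, 0, 0, 0.002, 0, 0.05, 0, 0, 0, 0, 0.05, 0, 0, 0, 0, 0.05]' > next.json && python3 -m jog next.json>/dev/null; python3 ok.py 5.5 && echo '[0, 0, 0.002, 0, 0.05, 0, 0, 0, 0, 0.05]' > next.json && python3 -m jog next.json >/dev/null; python3 ok.py 5.5 && echo '[0, 0, 0.002, 0, 0.05, 0, 0, 0, 0, 0.05]' > next.json && python3 -m jog next.json>/dev/null ; python3 ok.py 5.5 && echo '[0, 0, 0.002, 0, 0.05, 0, 0, 0, 0, 0.05]' > next.json && python3 -m jog next.json>/dev/null ; python3 ok.py 5.5 && echo '[0, 0, 0.002, 0, 0.05, 0, 0, 0, 0, 0.05]' > next.json && python3 -m jog next.json>/dev/null ; python3 ok.py 5.5 && echo '[0, 0, 0.002, 0, 0.05, 0, 0, 0, 0, 0.05]' > next.json && python3 -m jog next.json>/dev/null ; python3 ok.py 5.5 && echo '[0, 0, 0.002, 0, 0.05, 0, 0, 0, 0, 0.05]' > next.json && python3 -m jog next.json>/dev/null ; python3 ok.py 5.5 ; python3 -c "
from h import *
s=ctrl.sense();print(s['clock'],s['force'],s['wrist_torque'],s['finger_gap'])"
```

```text
Fz 2.98 z 122.15
   Fz 2.15 z 121.62
   Fz 2.56 z 121.09
   Fz 3.03 z 120.61
   Fz 3.04 z 120.09
   Fz 3.37 z 119.61
   Fz 2.82 z 119.09
12.85 [0.05666044 0.1131393  2.81937381] [ 0.0665876  -0.14569418 -0.05465471] 0.12613920093634512
```

Converted, 0.5 mm / 250 = 0.002.

```bash
echo '[0, 0, 0.002, 0, 0.05, 0, 0, 0, 0, 0.05]' > next.json && python3 -m jog next.json>/dev/null; python3 ok.py 7.2 && echo '[0, 0, 0.002, 0, 0.05, 0, 0, 0, 0, 0.05]' > next.json && python3 -m jog next.json >/dev/null; python3 ok.py 7.2 && echo '[0, 0, 0.002, 0, 0.05, 0, 0, 0, 0, 0.05]' > next.json && python3 -m jog next.json>/dev/null ; python3 ok.py 7.2 && echo '[0, 0, 0.002, 0, 0.05, 0, 0, 0, 0, 0.05]' > next.json && python3 -m jog next.json>/dev/null ; python3 ok.py 7.2 && echo '[0, 0, 0.002, 0, 0.05, 0, 0, 0, 0, 0.05]' > next.json && python3 -m jog next.json>/dev/null ; python3 ok.py 7.2 && echo '[0, 0, 0.002, 0, 0.05, 0, 0, 0, 0, 0.05]' > next.json && python3 -m jog next.json>/dev/null ; python3 ok.py 7.2 && echo '[0, 0, 0.002, 0, 0.05, 0, 0, 0, 0, 0.05]' > next.json && python3 -m jog next.json>/dev/null ; python3 ok.py 7.2 ;  python3 -c "
from h import *
s=ctrl.sense();print(s['clock'],s['force'],s['wrist_torque'],s['finger_gap'])"
```

```text
Fz 3.53 z 118.59
   Fz 4.12 z 118.11
   Fz 3.39 z 117.61
   Fz 3.81 z 117.1
   Fz 4.11 z 116.62
   Fz 5.67 z 116.26
   Fz 9.49 z 116.02
14.0167 [-1.66249996 -0.32219841  9.48906445] [-0.11921501  0.10295698 -0.00217852] 0.1287312887352778
```

Converted, 0.05 rad / 1.5708 = 0.0318.

```bash
echo '[0, 0, 0, 0.0318, 0.05, 0, 0, 0, 0.0318, 0.05, 0, 0, 0, 0.0318, 0.05, 0, 0, 0, 0.0318, 0.05, 0, 0, 0, 0, 0.05]' > next.json && python3 -m jog next.json; python3 -c "
from h import *
s=ctrl.sense();m=R.from_rotvec(s['eef_rot']).as_matrix();print(s['force'],s['wrist_torque'],np.arctan2(m[1,0],m[0,0]))"
```

```text
clock: 14.43
ee_pos: [491.5, 232.2, 116.1]
eef_rot: [0.901, 3.009, 0.001]
force: [-0.4, 0.1, 8.9]
finger_gap: 0.125
finger_force: 45.0
[-0.38426555  0.07825345  8.91701798] [-0.01592209  0.07824479 -0.03711285] 2.559650906090721
```

Converted, 0.1 rad / 1.5708 = 0.0637.

```bash
echo '[0, 0, 0, 0.0637, 0.05, 0, 0, 0, 0.0637, 0.05, 0, 0, 0, 0.0637, 0.05, 0, 0, 0, 0.0637, 0.05, 0, 0, 0, 0, 0.05]' > next.json && python3 -m jog next.json; python3 -c "
from h import *
s=ctrl.sense();m=R.from_rotvec(s['eef_rot']).as_matrix();print(s['force'],s['wrist_torque'],np.arctan2(m[1,0],m[0,0]))
s,p,d=snap('w6');cv2.imwrite('pics/w6c.png',cv2.resize(p[120:270,200:370],None,fx=4,fy=4,interpolation=cv2.INTER_CUBIC))"
```

```text
clock: 14.85
ee_pos: [491.8, 232.4, 116.1]
eef_rot: [1.485, 2.768, 0.002]
force: [-0.5, 0.6, 8.4]
finger_gap: 0.131
finger_force: 45.0
[-0.51842279  0.60522887  8.44436178] [ 0.13790625 -0.13134803  0.03192262] 2.156519683585037
```

View pics/w6c.png

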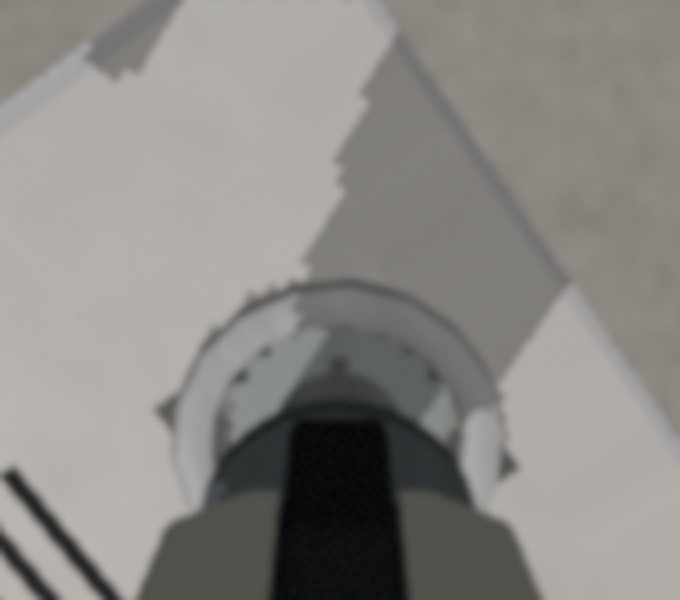

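The manual's scale: shifts go in shares of 0.25 m and turns go in shares of pi/2 rad. Converting my numbers, 0.1 rad / 1.5708 = 0.0637.

```bash
cat > st.py <<'E'
from h import *
s=ctrl.sense();m=R.from_rotvec(s['eef_rot']).as_matrix();print("F",s['force'].round(2),"T",s['wrist_torque'].round(3),"turned",round(2.762-np.arctan2(m[1,0],m[0,0]),3),"z",s['ee_pos'][2].round(2),"t",s["clock"])
E
echo '[0, 0, 0, 0.0637, 0.05, 0, 0, 0, 0.0637, 0.05, 0, 0, 0, 0.0637, 0.05, 0, 0, 0, 0.0637, 0.05, 0, 0, 0, 0, 0.05]' > next.json && python3 -m jog next.json>/dev/null; python3 st.py;echo '[0, 0, 0, 0.0637, 0.05, 0, 0, 0, 0.0637, 0.05, 0, 0, 0, 0.0637, 0.05, 0, 0, 0, 0, 0.05, 0, 0, 0, 0, 0.05]' > next.json && python3 -m jog next.json>/dev/null; python3 st.py; echo '[0, 0, 0, 0.0318, 0.05, 0, 0, 0, 0, 0.05]' > next.json && python3 -m jog next.json>/dev/null; python3 st.py; echo '[0, 0, 0, 0.0191, 0.05, 0, 0, 0, 0, 0.05]' > next.json && python3 -m jog next.json>/dev/null; python3 st.py
```

```text
F [0.6  0.63 7.98] T [ 0.204 -0.25  -0.012] turned 1.006 z 116.19 t 15.3167
F [0.67 1.43 7.13] T [ 0.137 -0.32  -0.014] turned 1.3 z 116.19 t 15.7333
F [2.08 1.01 7.25] T [ 0.069 -0.397 -0.036] turned 1.352 z 116.19 t 15.9
F [1.69 1.14 7.68] T [ 0.081 -0.401  0.019] turned 1.381 z 116.19 t 16.0667
```

Converted, 0.03 rad / 1.5708 = 0.0191.

```bash
echo '[0, 0, 0, 0.0191, 0.05, 0, 0, 0, 0, 0.05]' > next.json && python3 -m jog next.json>/dev/null; python3 st.py; echo '[0, 0, 0, 0.0191, 0.05, 0, 0, 0, 0, 0.05]' > next.json && python3 -m jog next.json>/dev/null; python3 st.py; echo '[0, 0, 0, 0.0191, 0.05, 0, 0, 0, 0, 0.05, 0, 0, 0, 0, 0.05]' > next.json && python3 -m jog next.json>/dev/null; python3 st.py
```

```text
F [ 1.32 -0.04  7.99] T [ 0.054 -0.415 -0.006] turned 1.411 z 116.22 t 16.2333
F [1.23 0.93 6.41] T [ 0.106 -0.356  0.023] turned 1.441 z 116.21 t 16.4
F [ 1.44 -0.14  7.22] T [ 0.062 -0.409 -0.041] turned 1.469 z 116.19 t 16.65
```

Converted, 0.03 rad / 1.5708 = 0.0191.

```bash
echo '[0, 0, 0, 0.0191, 0.05, 0, 0, 0, 0, 0.05]' > next.json && python3 -m jog next.json>/dev/null; python3 st.py; echo '[0, 0, 0, 0.0127, 0.05, 0, 0, 0, 0, 0.05]' > next.json && python3 -m jog next.json>/dev/null; python3 st.py;  python3 -c "
from h import *
s,p,d=snap('w7');cv2.imwrite('pics/w7c.png',cv2.resize(p[150:250,220:350],None,fx=5,fy=5,interpolation=cv2.INTER_CUBIC))"
```

```text
F [1.84 1.4  7.56] T [ 0.07  -0.479  0.032] turned 1.501 z 116.23 t 16.8167
F [1.51 0.3  7.65] T [ 0.074 -0.461  0.056] turned 1.52 z 116.21 t 16.9833
```

View pics/w7c.png

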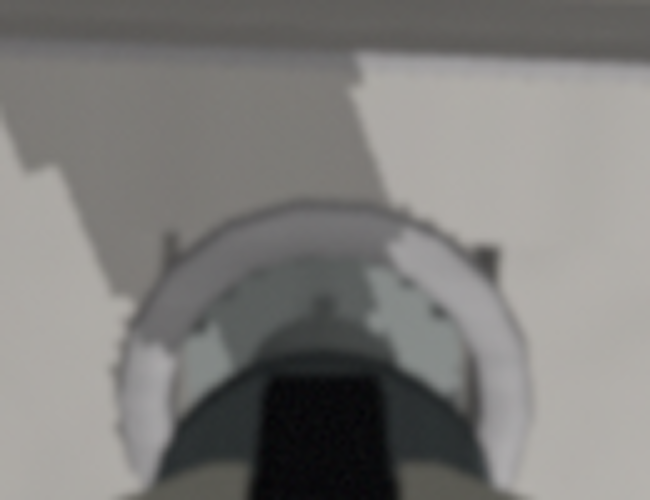

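Converted, -0.5 mm / 250 = -0.002.

```bash
echo '[0, 0, -0.002, 0, 0.05, 0, 0, -0.002, 0, 0.05, 0, 0, 0, 0, 0.05]' > next.json && python3 -m jog next.json>/dev/null; python3 st.py; echo '[0, 0, -0.002, 0, 0.05, 0, 0, -0.002, 0, 0.05, 0, 0, 0, 0, 0.05]' > next.json && python3 -m jog next.json>/dev/null; python3 st.py; echo '[0, 0, -0.002, 0, 0.05, 0, 0, -0.002, 0, 0.05, 0, 0, 0, 0, 0.05]' > next.json && python3 -m jog next.json>/dev/null; python3 st.py;echo '[0, 0, -0.002, 0, 0.05, 0, 0, -0.002, 0, 0.05, 0, 0, 0, 0, 0.05]' > next.json && python3 -m jog next.json>/dev/null; python3 st.py
```

```text
F [2.61 0.02 4.8 ] T [ 0.12  -0.861  0.046] turned 1.519 z 116.98 t 17.2833
F [4.1  0.62 4.54] T [ 0.201 -1.057  0.051] turned 1.519 z 117.85 t 17.5333
F [4.75 0.79 3.84] T [ 0.253 -1.186  0.009] turned 1.519 z 118.81 t 17.7833
F [5.18 1.05 4.4 ] T [ 0.203 -1.195  0.059] turned 1.519 z 119.77 t 18.0333
```

Converted, 0.4 mm / 250 = 0.0016.

```bash
python3 -c "
from h import *
s=ctrl.sense();print(s['ee_pos'],s['eef_rot'])"; echo '[0, 0.0016, 0, 0, 0.05, 0, 0, 0, 0, 0.05]' > next.json && python3 -m jog next.json>/dev/null; python3 st.py;  echo '[0, 0.0016, 0, 0, 0.05, 0, 0, 0, 0, 0.05]' > next.json && python3 -m jog next.json>/dev/null; python3 st.py; python3 -c "
from h import *
s=ctrl.sense();print(s['ee_pos'])"
```

```text
[491.59383063 232.13472126 119.76786126] [2.55407878e+00 1.82888927e+00 9.70651277e-04]
F [3.62 1.98 4.19] T [ 0.478 -1.063  0.029] turned 1.519 z 119.59 t 18.2
F [2.32 2.85 4.86] T [ 0.747 -0.618  0.067] turned 1.519 z 119.52 t 18.3667
[491.82245764 231.94735855 119.51614035]
```

```bash
echo '[0.002, 0.0008, -0.002, 0, 0.05, 0, 0, -0.002, 0, 0.05, 0, 0, 0, 0, 0.05]' > next.json && python3 -m jog next.json>/dev/null; python3 st.py; echo '[0.0012, 0, -0.002, 0, 0.05, 0, 0, -0.002, 0, 0.05, 0, 0, 0, 0, 0.05]' > next.json && python3 -m jog next.json>/dev/null; python3 st.py;echo '[0, 0, -0.002, 0, 0.05, 0, 0, -0.002, 0, 0.05, 0, 0, 0, 0, 0.05]' > next.json && python3 -m jog next.json>/dev/null; python3 st.py;echo '[0, 0, -0.002, 0, 0.05, 0, 0, -0.002, 0, 0.05, 0, 0, 0, 0, 0.05]' > next.json && python3 -m jog next.json>/dev/null; python3 st.py
```

```text
F [0.33 1.9  3.64] T [ 0.452 -0.233  0.062] turned 1.519 z 120.49 t 18.6167
F [-1.1   1.15  2.19] T [ 0.038  0.076 -0.005] turned 1.519 z 121.46 t 18.8667
F [-1.7  -0.17  2.12] T [-0.125  0.369  0.11 ] turned 1.519 z 122.49 t 19.1167
F [ 0.82  0.49 -1.16] T [-0.027 -0.078  0.035] turned 1.519 z 123.53 t 19.3667
```

The stud followed the key up and the contact force vanished at z of about 123, which is 3 mm pressed, so it is held by the catch. I withdraw and look.

Converted, -15 mm / 250 = -0.06, -12 mm / 250 = -0.048.

```bash
echo '[0, 0, -0.004, 0, 0.05, 0, 0, -0.008, 0, 0.05, 0, 0, -0.012, 0, 0.05, 0, 0, -0.024, 0, 0.05, 0, 0, -0.048, 0, 0.05, 0, 0, -0.06, 0, 0.05, 0, 0, -0.06, 0, 0.05, -0.04, 0, -0.04, 0, 0.05, -0.06, 0, 0, 0, 0.05, 0, 0, 0, 0, 0.05]' > next.json && python3 -m jog next.json; python3 st.py; python3 -c "
from h import *
s,p,d=snap('w8');cv2.imwrite('pics/w8c.png',cv2.resize(p[80:280,160:420],None,fx=2.5,fy=2.5,interpolation=cv2.INTER_CUBIC))"
```

```text
clock: 20.2
ee_pos: [483.9, 207.1, 188.4]
eef_rot: [2.554, 1.828, 0.0]
force: [0.1, 0.1, -0.8]
finger_gap: 0.127
finger_force: 45.0
F [ 0.12  0.08 -0.8 ] T [-0.002 -0.042  0.064] turned 1.52 z 188.39 t 20.2
```

View pics/w8c.png

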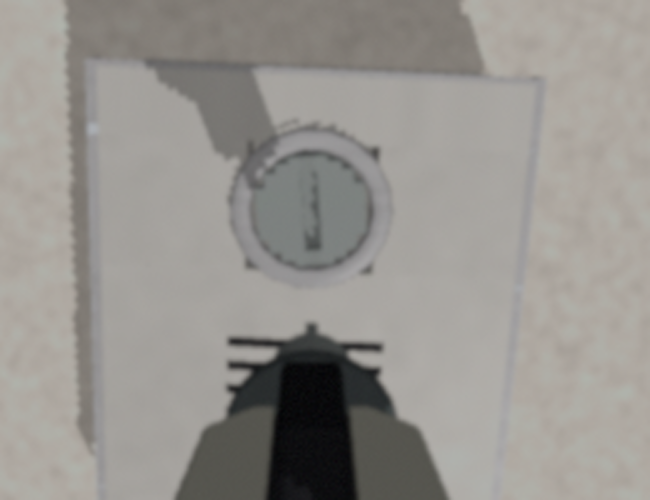

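Converted, -34 mm / 250 = -0.136, 13.5 mm / 250 = 0.054.

```bash
python3 - <<'E'
from h import *
s,p,d=load("w8");c=cam("wrist",s);W=cloud(c,d);rr=np.hypot(W[...,0]-491.5,W[...,1]-231.5)
ok=(W[...,2]<90)&(W[...,2]>60)
for a,b in((8,14),(20,24),(28,34)): print(a,np.median(W[...,2][(rr>a)&(rr<b)&ok]).round(2))
E
echo '[-0.068, 0.0272, 0, 0, 0.05, -0.136, 0.054, 0, 0, 0.05, -0.136, 0.054, 0, 0, 0.05, -0.136, 0.054, 0, 0, 0.05, -0.136, 0.054, 0, 0, 0.05, -0.136, 0.054, 0, 0, 0.05, -0.136, 0.054, 0, 0, 0.05, -0.136, 0.054, 0, 0, 0.05, -0.136, 0.054, 0, 0, 0.05, -0.136, 0.054, 0, 0, 0.05]' > next.json && python3 -m jog next.json>/dev/null; echo '[-0.136, 0.054, 0, 0, 0.05, -0.136, 0.054, 0, 0, 0.05, -0.072, 0.0272, 0, 0, 0.05, 0, 0, 0, 0.0764, 0.05, 0, 0, 0, 0.0764, 0.05, 0, 0, 0, 0.0764, 0.05, 0, 0, 0, 0.0764, 0.05, 0, 0, 0, 0.0764, 0.05, 0, 0, 0, 0.0509, 0.05, 0, 0, 0, 0, 0.05]' > next.json && python3 -m jog next.json; python3 -c "
from h import *
s,p,d=snap('w9');m=R.from_rotvec(s['eef_rot']).as_matrix();print(np.arctan2(m[1,0],m[0,0]),tool(s,[505.7,-232.8,65.3]))"
```

```text
8 76.47
20 76.27
28 72.46
clock: 21.92
ee_pos: [506.3, -230.4, 187.3]
eef_rot: [-3.019, -0.867, 0.0]
force: [-0.2, -0.6, -1.1]
finger_gap: 0.125
finger_force: 45.0
0.5591221561765407 [ -1.7337514    1.77618634 122.02192118]
```

The stud head at 76.5 mm is level with the collar at 76.3 mm, so it is fastened. Now I lower the key towards the stand.

Converted, 20 mm / 250 = 0.08, 1.8 mm / 250 = 0.0072.

```bash
echo '[-0.0068, 0.0072, 0, 0, 0.05, 0, 0, 0.08, 0, 0.05, 0, 0, 0.08, 0, 0.05, 0, 0, 0.06, 0, 0.05, 0, 0, 0.032, 0, 0.05, 0, 0, 0, 0, 0.05, 0, 0, 0, 0, 0.05]' > next.json && python3 -m jog next.json; python3 -c "
from h import *
s,p,d=snap('w10');print(tool(s,[505.7,-232.8,65.3]));cv2.imwrite('pics/w10c.png',cv2.resize(p[140:290,200:370],None,fx=3.5,fy=3.5,interpolation=cv2.INTER_CUBIC))"
```

```text
clock: 22.55
ee_pos: [505.9, -233.2, 124.9]
eef_rot: [-3.018, -0.874, 0.0]
force: [0.1, -0.7, -0.6]
finger_gap: 0.12
finger_force: 45.0
[ 2.95127399e-02 -3.98508207e-01  5.96102344e+01]
```

View pics/w10c.png

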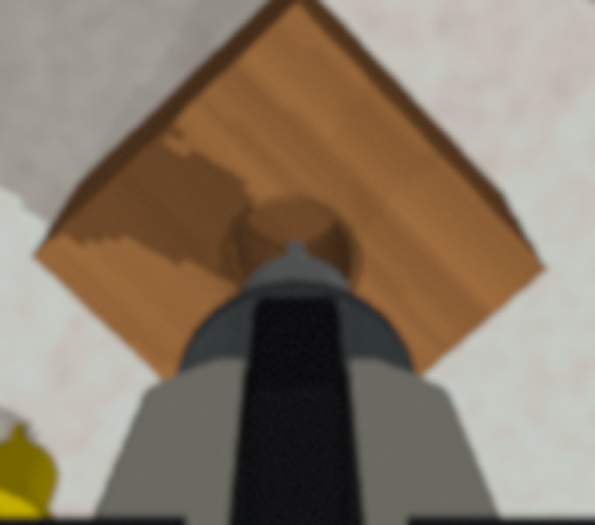

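Converted, 8 mm / 250 = 0.032, 4 mm / 250 = 0.016.

```bash
echo '[0, -0.0016, 0.016, 0, 0.05, 0, 0, 0.032, 0, 0.05, 0, 0, 0, 0, 0.05]' > next.json && python3 -m jog next.json >/dev/null; python3 ok.py 4 && echo '[0, 0, 0.032, 0, 0.05, 0, 0, 0.032, 0, 0.05, 0, 0, 0, 0, 0.05]' > next.json && python3 -m jog next.json >/dev/null; python3 ok.py 4 && echo '[0, 0, 0.032, 0, 0.05, 0, 0, 0.032, 0, 0.05, 0, 0, 0.024, 0, 0.05, 0, 0, 0.016, 0, 0.05, 0, 0, 0, 0, 0.05, 0, 0, 0, 0, 0.05]' > next.json && python3 -m jog next.json; python3 st.py
```

```text
Fz -1.29 z 111.6
   Fz -1.5 z 94.88
clock: 23.6
ee_pos: [505.5, -232.6, 70.4]
eef_rot: [-3.018, -0.872, 0.0]
force: [-0.5, -0.4, -0.8]
finger_gap: 0.134
finger_force: 45.0
F [-0.48 -0.44 -0.78] T [0.    0.013 0.027] turned 2.199 z 70.45 t 23.6
```

Converted, 2 mm / 250 = 0.008, 1.5 mm / 250 = 0.006.

```bash
echo '[0, 0, 0.008, 0, 0.05, 0, 0, 0.006, 0, 0.05, 0, 0, 0, 0, 0.05]' > next.json && python3 -m jog next.json >/dev/null; python3 ok.py 3 && echo '[0, 0, 0.002, 0, 0.05, 0, 0, 0, 0, 0.05]' > next.json && python3 -m jog next.json >/dev/null; python3 ok.py 3 && echo '[0, 0, 0.002, 0, 0.05, 0, 0, 0, 0, 0.05]' > next.json && python3 -m jog next.json >/dev/null; python3 ok.py 3 && echo '[0, 0, 0.002, 0, 0.05, 0, 0, 0, 0, 0.05]' > next.json && python3 -m jog next.json >/dev/null; python3 ok.py 3 && echo '[0, 0, 0.002, 0, 0.05, 0, 0, 0, 0, 0.05]' > next.json && python3 -m jog next.json >/dev/null;  python3 ok.py 3; python3 st.py
```

```text
Fz -0.96 z 67.06
   Fz -0.43 z 66.68
   Fz -1.22 z 66.14
   Fz -1.34 z 65.59
   Fz 2.37 z 65.35
F [-0.37  0.8   2.37] T [0.102 0.195 0.012] turned 2.199 z 65.35 t 24.5167
```

Contact at z 65.35, the same height as at the grasp, so the flange is seated. I release and retreat.

Converted, -35 mm / 250 = -0.14, -25 mm / 250 = -0.1.

```bash
echo '[0, 0, 0, 0, 0.2, 0, 0, 0, 0, 0.25, 0, 0, 0, 0, 0.3, 0, 0, 0, 0, 0.35, 0, 0, 0, 0, 0.35, 0, 0, 0, 0, 0.35]' > next.json && python3 -m jog next.json >/dev/null; python3 st.py; echo '[0, 0, -0.02, 0, 0.35, 0, 0, -0.06, 0, 0.35, 0, 0, -0.1, 0, 0.35, 0, 0, -0.14, 0, 0.35, 0, 0, -0.14, 0, 0.35, 0, 0, -0.04, 0, 0.35, -0.08, 0, 0, 0, 0.35, 0, 0, 0, 0, 0.35, 0, 0, 0, 0, 0.35]' > next.json && python3 -m jog next.json; python3 - <<'E'
from h import *
snap('w11'); keymeas('w11',(504.3,-233.2)); p,d=ctrl.capture("top")
q=cv2.imread("pics/top0.png");cv2.imwrite("pics/top1.png",p)
df=cv2.absdiff(p,q).max(-1); df[320:]=0; m=cv2.morphologyEx((df>45).astype(np.uint8),cv2.MORPH_OPEN,np.ones((3,3)))
n,l,st,c=cv2.connectedComponentsWithStats(m);print(st[1:])
D=np.load('pics/top0.npy');M=cv2.morphologyEx(((abs(D-d)>12)&(D>0)&(d>0)).astype(np.uint8),cv2.MORPH_OPEN,np.ones((3,3)))
print(cv2.connectedComponentsWithStats(M)[2][1:])
E
```

```text
F [-0.27 -0.04 -0.35] T [-0.078  0.003 -0.002] turned 2.199 z 65.12 t 25.0167
clock: 25.77
ee_pos: [488.2, -243.4, 190.1]
eef_rot: [-3.018, -0.871, 0.0]
force: [0.2, -0.1, 0.0]
finger_gap: 0.349
finger_force: 0.0
w11 handle z 94.9 714 (array([ 505.1, -233.7,   33.9,   10.9]), 0.557)
flange n 838 z 60.4 ((504.4731750488281, -233.659912109375), 17.77276611328125)
stand z 55.4 (array([ 504.2, -233.5,   69.7,   70.2]), 2.895)
[[  342   169   149   151 12567]
 [  469   204     4     5    18]
 [  358   226    17     7    87]
 [  478   234     7     4    25]]
[[  143   168   348   252 36464]
 [  557   397     3     9    25]
 [  507   407    53    13   382]]
```

View pics/w11.png

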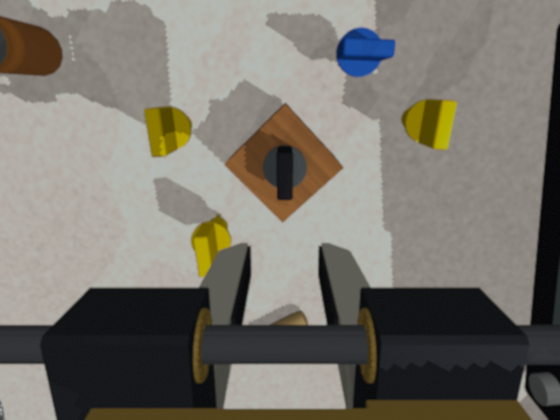

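The picture shows the key upright in its stand, with its handle at (285,172) and the flange flat at z 60.4, the same as before. The neighbouring keys have not moved, and the gripper is clear.

```bash
python3 -c "
from bench import ctrl
print(ctrl.hand_in())"
```

```text
the job is handed in; nothing more can be done
None
```

The open stud is turned into its catch and level with its collar, the key is back fully home in its stand, the other things on the counter appear undisturbed, and the job was handed in at about 26 s.

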